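# Put the parts tray on the lowest runners that clear the stock below

## Robot

A 6-joint arm with a two-finger parallel gripper is mounted at the origin on the work surface. World frame = base frame: x ahead of the robot, y to its left, z up, the work surface at z = 0. Lengths are in mm, angles in rad, forces in N, time in s.
With the tool pointing down it reaches from about 275 to 1000 mm from the base axis. Payload 8.4 kg.
Tool frame: the origin (TCP) lies midway between the tips of the shut fingers; the grasp point (between the pads) lies grip_depth behind it (grip_depth is the distance from the TCP to the grasp point, in mm); z points along the fingers, y is the line along which they close (so a half turn about z gives the same grasp; the last joint's range is limited). The gripper opens to 85 mm and grips with 20 to 120 N. Pads are 22 mm wide; open, the fingers measure 114 mm over their backs; the gripper's body (76 mm by 85 mm) begins 54 mm behind the grasp point. The pads swing forward as they close: fully open they stand 13 mm farther back than shut.
Start: joints at [-1.154, 0.353, 1.633, -0, 1.155, -0.002], TCP at [254.164, -570.989, 231.281] pointing down, gripper open.
Joint ranges: [-2.63, 2.63], [-0.92, 2.1], [0.06, 2.66], [-1.3, 4.44], [0, 2.69], [-3.02, 3.02]. Speed limits (rad/s): [2.22, 2.22, 2.79, 3.14, 3.14, 3.14].

## Interface

Orientations are given as [roll, pitch, yaw] about the fixed x, y, z axes, in that order (R = Rz(yaw) Ry(pitch) Rx(roll)).
In Python, from rig import * gives the robot as it stands.
- The arm moves only by the shell command python3 -m creep 'ROWS' [FORCE]. ROWS is JSON, a list of rows, each an object of numbers: "x", "y", "z": the shift along the tool's x, y, z in mm; "rx", "ry", "rz": the turn, a rotation vector about the tool's x, y, z in rad; "hand": the finger opening in mm, from 0 to 85.4. A call has 1 to 20 rows; each row shifts and turns the commanded pose from where the row before left it, along the tool's axes as they then stand; what a row does not reach is not made up. A row lasts 1/8 s, in which the tool goes at most 62.5 mm and 10.7 degrees, less where a joint would pass 70% of its speed; a pose out of reach is approached as far as the arm can. A call with a gripper value outside its range is refused whole. The fingers move at their own pace and stop on an object; FORCE is the grip in N (left out, the last holds). Time passes only in rows, so rows that do not move let the fingers close. It gives the time, the measured TCP pose, the force, the opening and the grip force at its end, in the units of the state.
- sense(): the state, without advancing time (a new reading comes with each control period).
- grab_frame(name): name is "scene" or "top" or "wrist"; returns the picture (400x640x3 uint8, red, green, blue); there is no depth.
- get_calibration(name): a dict with "K" (3x3 intrinsics, pixels), "R" (3x3) and "t" (3): a world point X has camera coordinates R X + t. Camera axes: x right, y down, z forward; pixel columns grow to the right and rows downward; lengths in mm; the calibration is good to about 2 mm. The wrist camera is an equidistant fisheye: a pixel r from the principal point sees the ray r / f radians off the axis. A picture is of the moment at which its call begins: read the wrist's pose just before it. get_calibration takes no time and is no camera call; for the wrist camera it gives the pose at the moment of the call.
- sign_off(): hands the job in; it is judged then, once.
The state is a dict: "clock": time; "qpos": joint angles; "qvel": joint speeds; "joint_efforts": joint torques, N m; "eef_pos": TCP position; "tcp_rot": TCP orientation; "contact_force": force on the tool from outside, world axes, zero at the start; "wrist_torque": the same for the moment, N m; "opening": opening from 0.0 (shut) to 1.0 (fully open); "grasp_force": force on a finger pad.
Only numpy, scipy, OpenCV 4.12 (cv2) and the standard library are available. Lean on these libraries where they do the work, as an engineer would, in place of code of your own. Each camera call takes 0.05 s, during which the arm holds its last target. There are 200 camera calls.

## Task

One of three stock parts stands on the bench inside the small runner rack. Take the flat tray from its stand and slide it in level from the front, sloping lip towards the open front, onto the lowest pair of runners that clears that part, in until you feel it meet the rear stops; do not ram it. Leave the three parts and the tape roll where they are, and let go of the tray.

Things in the scene. Friction and masses are not known exactly. Their poses are not given: they have to be found in the camera images.
- rack: Fixed open steel rack, 220 wide (y) x 132 deep x 227 mm high, open at top, front (-x side) and back but for a thin tie bar at the upper rear. Origin on the bench; x points into the rack, z up. Side panels run from x = -60 (front) to +72 mm, 168 mm clear between the front posts. Three pairs of level runners (4 mm ledges, upper faces at z = 55, 105, 155 mm, over the full depth, 132 mm clear between the two ledges of a pair).
- rack_stop (a point): Midway between the rack's two rear stops (upright strips over the full height, 124 mm apart), on their front faces: 60 mm behind rack's origin along rack x, 155 mm up (level with the top runners). A tray fully home touches them with its rear edge; its floor's front edge is then flush with the rack's front and its centre at rack x = 0, y = 0.
- tray_center (a point): Centre of the tray's 4 mm floor (2 mm above its underside). Blue plastic, about 0.3 kg, floor 120 deep (x) x 160 wide (y), low walls at the sides and rear up to 16 mm above the underside, front open but for the lip; small bolts lie fixed in its rear half. Axes: x towards the rear edge (away from the lip), y left, z up.
- tray_lip (a point): Where to pinch: middle of the tray's front lip, a flat plate 4 mm thick, 110 mm wide (y), 48 mm long, rising from the floor's front edge and leaning outwards (to tray -x) 35 degrees from vertical. This point is 28 mm up the slope, at tray (-74, 0, +23) mm from tray_center; the upper end is 20 mm farther. Axes as the tray's. The rack's top leaves little room at the lower runners for an upright gripper.
- stand: Fixed plywood stand on which the tray starts, 90 (x) x 130 (y) x 60 mm high, origin on the bench under its centre; the tray's lip overhangs its front.
- flange_center (a point): Centre (half-way up) of the lowest stock part: a round steel flange with a hub, 80 mm across, 38 mm high, standing on the bench. Clears the runners at 55 mm and up.
- pump_center (a point): Centre (half-way up) of the middle stock part: a squarish aluminium pump body 58 x 76 mm with a round neck on top, 88 mm high in all, standing on the bench. Clears the runners at 105 mm and up.
- filter_center (a point): Centre (half-way up) of the tallest stock part: a white cylindrical filter cartridge, 66 mm across, 138 mm high, standing on the bench. Clears only the runners at 155 mm. Of the three parts, one stands in the rack within 35 mm of its middle; the other two stand apart, far to the left and right.
- tape_center (a point): Bystander: centre of a cardboard tape roll lying flat, 90 mm across, 45 mm high, beyond the work.
There are look-alikes about, which are no part of the job. Of the things that look like the part that bears flange_center, the smaller one is meant.

How it is judged:
By the outcome, as a careful person would: the job done as asked, in the order asked, and still so for the second after the job is handed in, with the robot touching nothing.
It also fails if it takes over 64 s, if anything falls off the work surface, if the arm or the gripper's body presses on something with over 40 N, if the wrist force passes 120 N, or if a joint passes its speed limit or range.

## Working session

There is one attempt and no reset: what is moved stays moved. The work goes in short steps, Python scripts to look and compute and a shell command to move; the robot and the scene stay as the last step left them, time stands still between calls to the robot, and variables do not carry over. Pictures are saved under pics/ and viewed, at most 10 in all, crops included, and the job is handed in when it is done.

```bash
mkdir -p pics; ls; python3 - <<'E'
from rig import *
import cv2
s=sense();print(s)
for n in("scene","top"):
    f=grab_frame(n);cv2.imwrite(f"pics/{n}0.png",f[:,:,::-1]);c=get_calibration(n);print(n,c)
c=get_calibration("wrist");print(c)
E
```

```text
pics
{'clock': 0.0, 'qpos': array([-1.15441594e+00,  3.53666133e-01,  1.63412371e+00, -5.62405686e-05,
        1.15519658e+00, -2.39648452e-03]), 'qvel': array([-0.00061992, -0.00014292, -0.00097148, -0.00131547, -0.00116218,
       -0.00104359]), 'joint_efforts': array([-4.77987360e-04, -6.05259633e+01, -3.42067587e+01, -3.15373609e-05,
        9.51294496e-03,  8.99230344e-06]), 'eef_pos': array([ 253.94788983, -570.5683269 ,  230.55490953]), 'tcp_rot': array([-3.14019877e+00,  4.80810785e-05,  4.18799645e-01]), 'contact_force': array([-0.14386852,  0.95013955, -0.0579683 ]), 'wrist_torque': array([ 0.0560659 , -0.01358193,  0.04006305]), 'grasp_force': 0.0, 'opening': 0.9997551184230934}
scene {'K': array([[390.81870614,   0.        , 322.40462526],
       [  0.        , 390.81870614, 203.50439518],
       [  0.        ,   0.        ,   1.        ]]), 'R': array([[-0.58674593,  0.80963977, -0.01458265],
       [ 0.50782152,  0.35387174, -0.78542479],
       [-0.63075076, -0.46825018, -0.6187853 ]]), 't': array([ 444.79366458, -186.339692  , 1683.38584217])}
top {'K': array([[443.85985138,   0.        , 314.68810792],
       [  0.        , 443.85985138, 200.86946131],
       [  0.        ,   0.        ,   1.        ]]), 'R': array([[-2.58145660e-02, -9.99654000e-01, -5.04855774e-03],
       [-9.81907824e-01,  2.63033498e-02, -1.87523756e-01],
       [ 1.87591666e-01,  1.16373967e-04, -9.82247094e-01]]), 't': array([ -32.98391509,  680.17164696, 1357.69092764])}
{'K': array([[309.70691629,   0.        , 322.83664612],
       [  0.        , 309.70691629, 193.88230637],
       [  0.        ,   0.        ,   1.        ]]), 'R': array([[ 0.40694377, -0.91345239, -0.00122834],
       [-0.86326968, -0.38502622,  0.32637444],
       [-0.29860046, -0.13175565, -0.94523977]]), 't': array([-624.86881365,  -42.08500364,  380.60214979])}
```

View pics/scene0.png

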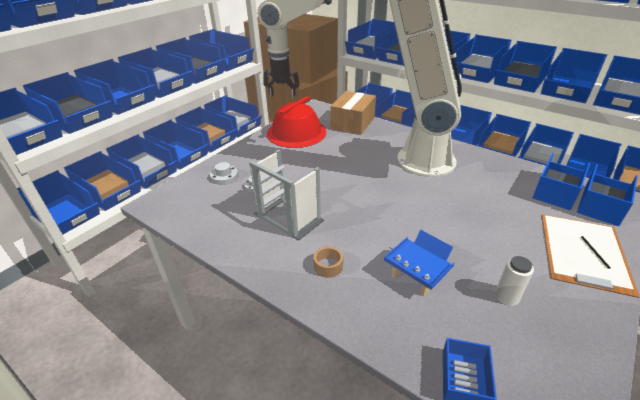

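View pics/top0.png

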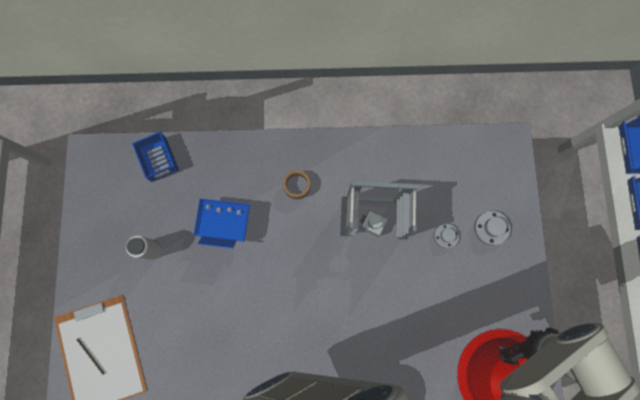

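The scene shows the filter standing at about (513,280), the tray on its stand at (418,262) and the rack at (288,200). In the top view, two flanges stand right of the rack, at (447,235) and (493,227). A squarish body with a neck is inside the rack at (375,222). I'll enlarge both views for accurate pixels.

```bash
python3 - <<'E'
import cv2,numpy as np
t=cv2.imread("pics/top0.png");s=cv2.imread("pics/scene0.png")
r=lambda im,x,y,w,h,k:cv2.resize(im[y:y+h,x:x+w],None,fx=k,fy=k,interpolation=cv2.INTER_CUBIC)
a=np.hstack([r(t,185,185,80,75,5),r(t,335,170,80,75,5)])
cv2.imwrite("pics/c1.png",a)
b=np.hstack([r(s,380,225,80,75,5),r(s,245,145,80,100,5)[:375]])
cv2.imwrite("pics/c2.png",r(s,240,140,90,100,6))
E
```

```text
(no output)
```

View pics/c1.png

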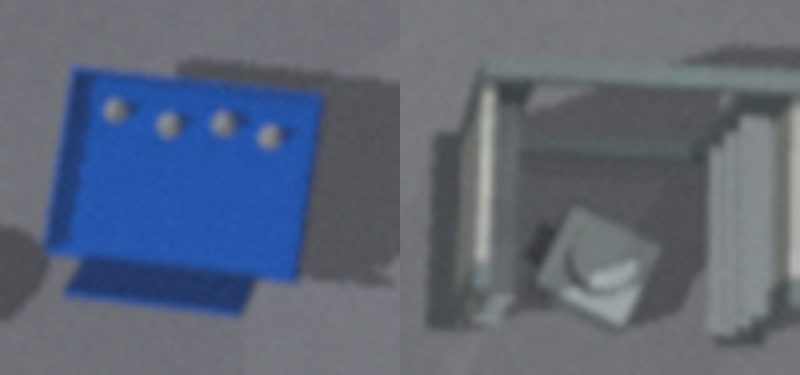

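View pics/c2.png

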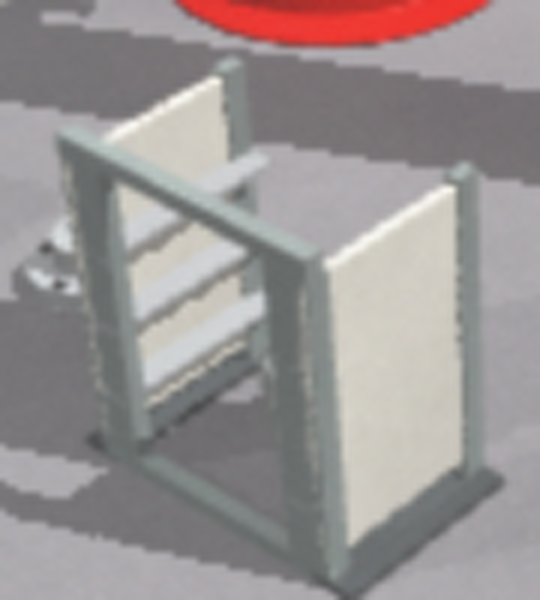

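```bash
cat > h.py <<'E'
from rig import *
import numpy as np,cv2
from scipy.optimize import least_squares
from scipy.spatial.transform import Rotation as Ro
def proj(c,P):
    X=np.asarray(P)@c["R"].T+c["t"];return X[:,:2]/X[:,2:]*[c["K"][0,0],c["K"][1,1]]+c["K"][:2,2]
def place(p,P):
    a=np.cos(p[2]);b=np.sin(p[2]);P=np.array(P,float)
    return np.c_[p[0]+a*P[:,0]-b*P[:,1],p[1]+b*P[:,0]+a*P[:,1],P[:,2]]
def fit(p0,obs):
    o=[(get_calibration(n),np.array(P,float),np.array(u)) for n,P,u in obs]
    f=lambda p:np.concatenate([(proj(c,place(p,P))-u).ravel() for c,P,u in o])
    r=least_squares(f,p0,x_scale=[10,10,.1]);return r.x,r.fun.reshape(-1,2)
E
python3 - <<'E'
from h import *
import rig;print([ (k,getattr(rig,k)) for k in dir(rig) if 'grip' in k.lower()])
rk,res=fit([650,-150,0],[("scene",[[72,110,227],[72,-110,227],[-60,110,227],[-60,-110,227],[72,110,0],[-60,110,0]],[[294.7,183],[249.7,162.2],[317.5,168],[278.3,150.3],[296.7,239.2],[324.2,220.3]]),
 ("top",[[72,110,227]],[[352,182]])])
print("rack",rk,res.round(1).tolist())
tr,res=fit([650,250,0],[("top",[[60,80,76],[60,-80,76],[-60,80,76],[-60,-80,76],[-85.5,55,101.4],[-85.5,-55,101.4]],[[200,198.6],[249.4,204],[194,236],[244.4,241],[198,244],[233,248]])])
print("tray",tr,res.round(1).tolist())
np.save("p.npy",[rk,tr])
t=cv2.imread("pics/top0.png");s=cv2.imread("pics/scene0.png")
out=[]
for n,im,(x,y,w,h) in (("top",t,(185,165,240,95)),("scene",s,(240,140,220,160))):
    k=3;cr=cv2.resize(im[y:y+h,x:x+w],None,fx=k,fy=k,interpolation=cv2.INTER_CUBIC);c=get_calibration(n)
    def L(p,P):
        q=((proj(c,place(p,P))-[x,y]+.5)*k).astype(int);cv2.polylines(cr,[q],False,(0,255,255),1)
    for z in(0,227):L(rk,[[72,110,z],[72,-110,z],[-60,-110,z],[-60,110,z],[72,110,z]])
    for sg in(1,-1):L(rk,[[-60,66*sg,105],[60,66*sg,105]])
    L(tr,[[60,80,76],[60,-80,76],[-60,-80,62],[-60,80,62],[60,80,76]]);L(tr,[[-60,55,62],[-85.5,55,101.4],[-85.5,-55,101.4],[-60,-55,62]])
    out.append(cr)
a=np.zeros((out[0].shape[0]+out[1].shape[0],720,3),np.uint8);a[:out[0].shape[0]]=out[0];a[out[0].shape[0]:,:out[1].shape[1]]=out[1]
cv2.imwrite("pics/o1.png",cv2.resize(a,None,fx=600/a.shape[0],fy=600/a.shape[0]))
E
```

```text
[('grip_depth', 18.700000000000003)]
rack [ 6.19532692e+02 -2.45315209e+02 -1.29723519e-01] [[-2.5, 1.1], [-3.3, -4.2], [5.1, -1.8], [-1.7, -7.1], [-0.3, 0.3], [-0.7, 0.1], [-4.7, -1.7]]
tray [ 6.24102658e+02  2.43755001e+02 -1.36847125e-01] [[-0.3, -0.1], [0.1, -0.1], [-0.3, -0.2], [-0.2, 0.4], [0.1, 0.0], [0.6, -0.0]]
```

View pics/o1.png

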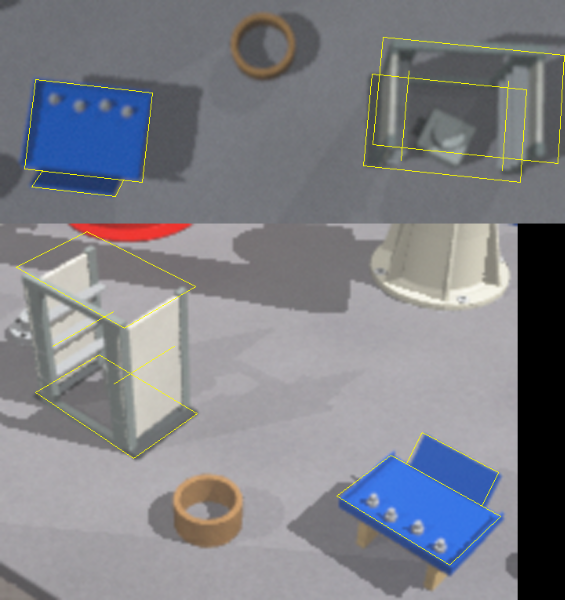

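The tray overlay matches the edges. The 220 mm rack width is at its feet, and the uprights are narrower, so I'll refit with the post width free.

```bash
python3 - <<'E'
from h import *
S,T=get_calibration("scene"),get_calibration("top")
def obs(b):
    return [(S,[[72,110,0],[-60,110,0],[72,-110,0],[72,b,227],[72,-b,227],[-60,b,227],[-60,-b,227]],[[296.7,239.2],[324.2,220.3],[254.7,213.3],[295,183],[249.7,162.2],[318.5,168],[278.3,150.2]]),
     (T,[[72,b,227]],[[352,182]])]
f=lambda p:np.concatenate([(proj(c,place(p,P))-u).ravel() for c,P,u in obs(p[3])])
r=least_squares(f,[620,-245,-.1,95],x_scale=[10,10,.1,10],loss="soft_l1");rk=r.x[:3];b=r.x[3]
print(r.x,f(r.x).reshape(-1,2).round(1).tolist())
p=np.load("p.npy");p[0]=rk;np.save("p.npy",p)
out=[]
for n,(x,y,w,h),k in (("top",(335,165,90,85),6),("scene",(240,140,90,105),5.6)):
    im=cv2.imread(f"pics/{n}0.png");cr=cv2.resize(im[y:y+h,x:x+w],None,fx=k,fy=k,interpolation=cv2.INTER_CUBIC);c=get_calibration(n)
    def L(P,col=(0,255,255)):
        q=((proj(c,place(rk,P))-[x,y]+.5)*k).astype(int);cv2.polylines(cr,[q],False,col,1)
    for z,w in((0,110),(227,b)):L([[72,w,z],[72,-w,z],[-60,-w,z],[-60,w,z],[72,w,z]])
    for sg in(1,-1):
        for z in(55,105,155):L([[-60,66*sg,z],[72,66*sg,z]],(0,0,255))
    out.append(cv2.resize(cr,(400,int(400*h/90))))
H=max(o.shape[0] for o in out)
cv2.imwrite("pics/o2.png",np.hstack([np.pad(o,((0,H-o.shape[0]),(0,0),(0,0))) for o in out]))
E
```

```text
[ 6.23240526e+02 -2.41849161e+02 -7.77307590e-02  9.14197671e+01] [[1.9, 0.9], [-0.1, -0.1], [-0.4, 0.1], [-4.9, -0.6], [-0.1, -0.4], [0.3, -4.0], [0.3, -4.3], [-0.9, -0.7]]
```

View pics/o2.png

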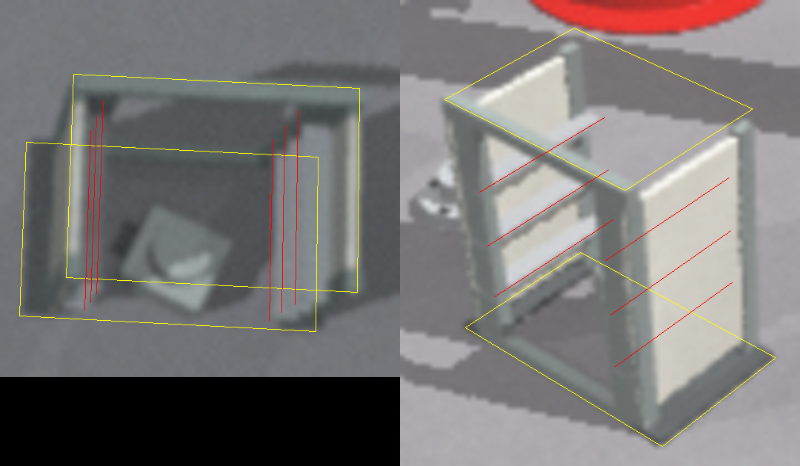

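```bash
python3 -m creep '[{"z":-40},{"z":-40},{"z":-40},{"z":-40},{"rz":-0.17},{"rz":-0.17},{"rz":-0.17},{"rz":-0.17},{"rz":-0.17},{"rz":-0.165},{"x":49,"y":14},{"x":49,"y":14},{"x":49,"y":14},{"x":49,"y":14},{"x":49,"y":14},{"x":49,"y":14},{"x":49,"y":14},{"x":49,"y":14},{}]'; python3 - <<'E'
from h import *
s=sense();print(s["clock"],s["eef_pos"],s["tcp_rot"],s["qpos"])
c=get_calibration("wrist");f=grab_frame("wrist");cv2.imwrite("pics/w1.png",f[:,:,::-1]);np.savez("w1.npz",**c);print(-c["R"].T@c["t"],c["R"])
E
```

```text
0.1 [ 253.98905605 -570.59304003  230.62656889] [-3.14033886e+00 -2.93661850e-05  4.18745624e-01] [-1.15441439e+00  3.53587341e-01  1.63407122e+00  2.88592885e-05
  1.15518795e+00 -2.37536956e-03]
[ 331.60373886 -536.84525261  372.72820307] [[ 0.40694377 -0.91345239 -0.00122834]
 [-0.86326968 -0.38502622  0.32637444]
 [-0.29860046 -0.13175565 -0.94523977]]schema error: expected keys x, y, z, rx, ry, rz, hand
```

View pics/w1.png

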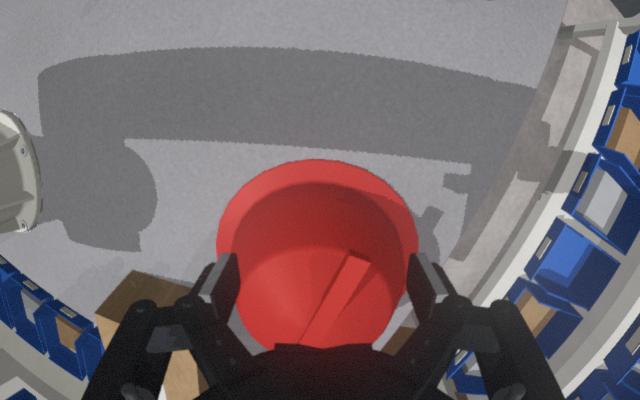

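The hard hat is below the gripper and the rack isn't in view. The call was refused because of the empty row.

```bash
python3 -m creep '[{"z":-40},{"z":-40},{"z":-40},{"z":-40},{"rz":-0.17},{"rz":-0.17},{"rz":-0.17},{"rz":-0.17},{"rz":-0.17},{"rz":-0.165},{"x":44,"y":15},{"x":44,"y":15},{"x":44,"y":15},{"x":44,"y":15},{"x":44,"y":15},{"x":44,"y":15},{"x":44,"y":15},{"x":44,"y":15},{"x":0},{"x":0}]'; python3 - <<'E'
from h import *
s=sense();print(s["clock"],s["eef_pos"],s["tcp_rot"],s["qpos"])
c=get_calibration("wrist");f=grab_frame("wrist");cv2.imwrite("pics/w2.png",f[:,:,::-1]);np.savez("w2.npz",**c);print(-c["R"].T@c["t"])
E
```

```text
0.15 [ 254.01616213 -570.66786555  230.73988535] [-3.14052300e+00  5.30598557e-06  4.18785598e-01] [-1.15440435e+00  3.53509037e-01  1.63392075e+00 -8.59810850e-06
  1.15523251e+00 -2.39013971e-03]
[ 331.62082505 -536.88352684  372.82208844]schema error: expected keys x, y, z, rx, ry, rz, hand
```

View pics/w2.png

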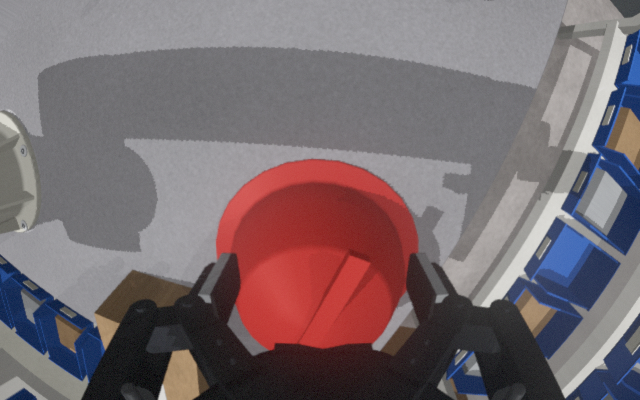

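The picture is the same because the arm hasn't moved. Every row needs all seven keys.

```bash
python3 -m creep '[{"x":0,"y":0,"z":-40,"rx":0,"ry":0,"rz":0,"hand":85},{"x":0,"y":0,"z":-40,"rx":0,"ry":0,"rz":0,"hand":85},{"x":0,"y":0,"z":-40,"rx":0,"ry":0,"rz":0,"hand":85},{"x":0,"y":0,"z":-40,"rx":0,"ry":0,"rz":0,"hand":85},{"x":0,"y":0,"z":0,"rx":0,"ry":0,"rz":-0.17,"hand":85},{"x":0,"y":0,"z":0,"rx":0,"ry":0,"rz":-0.17,"hand":85},{"x":0,"y":0,"z":0,"rx":0,"ry":0,"rz":-0.17,"hand":85},{"x":0,"y":0,"z":0,"rx":0,"ry":0,"rz":-0.17,"hand":85},{"x":0,"y":0,"z":0,"rx":0,"ry":0,"rz":-0.17,"hand":85},{"x":0,"y":0,"z":0,"rx":0,"ry":0,"rz":-0.165,"hand":85},{"x":44,"y":15,"z":0,"rx":0,"ry":0,"rz":0,"hand":85},{"x":44,"y":15,"z":0,"rx":0,"ry":0,"rz":0,"hand":85},{"x":44,"y":15,"z":0,"rx":0,"ry":0,"rz":0,"hand":85},{"x":44,"y":15,"z":0,"rx":0,"ry":0,"rz":0,"hand":85},{"x":44,"y":15,"z":0,"rx":0,"ry":0,"rz":0,"hand":85},{"x":44,"y":15,"z":0,"rx":0,"ry":0,"rz":0,"hand":85},{"x":44,"y":15,"z":0,"rx":0,"ry":0,"rz":0,"hand":85},{"x":44,"y":15,"z":0,"rx":0,"ry":0,"rz":0,"hand":85},{"x":0,"y":0,"z":0,"rx":0,"ry":0,"rz":0,"hand":85},{"x":0,"y":0,"z":0,"rx":0,"ry":0,"rz":0,"hand":85}]'; cat >> h.py <<'E'
def fish(c,P):
    X=np.asarray(P,float)@c["R"].T+c["t"];r=np.hypot(X[:,0],X[:,1]);th=np.arctan2(r,X[:,2])
    return X[:,:2]*(th/r)[:,None]*c["K"][0,0]+c["K"][:2,2]
E
python3 - <<'E'
from h import *
s=sense();print(s["clock"],s["eef_pos"],s["tcp_rot"],s["qpos"])
c=get_calibration("wrist");f=grab_frame("wrist");cv2.imwrite("pics/w3.png",f[:,:,::-1]);np.savez("w3.npz",**c);print(-c["R"].T@c["t"])
rk=np.load("p.npy")[0]
print(fish(c,place(rk,[[-60,91,227],[-60,-91,227],[72,91,227],[72,-91,227],[-60,110,0],[-60,-110,0]])).round())
E
```

```text
clock: 2.7
eef_pos: [421.0, -238.8, 391.2]
tcp_rot: [-3.141, 0.0, 1.435]
contact_force: [-0.3, -1.2, 0.2]
opening: 0.994
grasp_force: 0.0
2.7 [ 420.99453873 -238.82520199  391.23003361] [-3.14134630e+00  4.15171642e-04  1.43462200e+00] [-5.18780527e-01  5.41237601e-03  1.70799837e+00 -4.82013410e-04
  1.42825546e+00 -3.82537661e-01]
[ 432.88966603 -155.52803766  533.29482922]
[[455.  71.]
 [447. 233.]
 [550.  80.]
 [535. 223.]
 [401.  66.]
 [402. 188.]]
```

```bash
python3 - <<'E'
import cv2
im=cv2.imread("pics/w3.png")[45:245,375:585];o=cv2.resize(im,None,fx=3,fy=3,interpolation=cv2.INTER_CUBIC);cv2.imwrite("pics/w3c.png",o)
E
```

```text
(no output)
```

View pics/w3c.png

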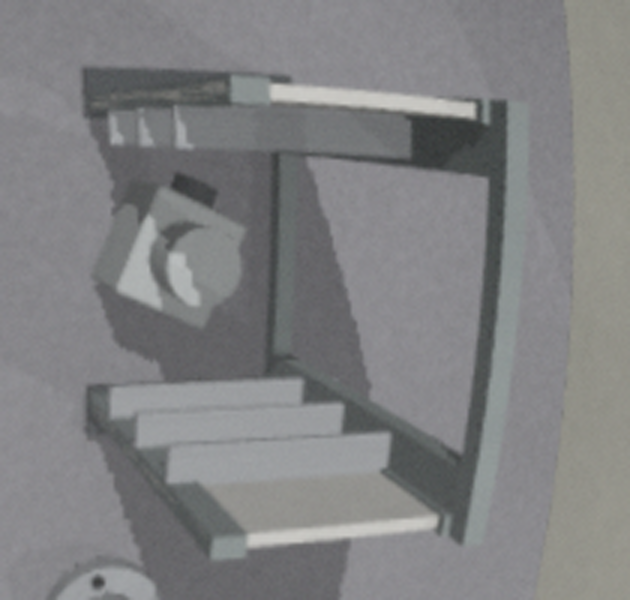

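The part in the rack is a square body with a round neck at about crop (190,250), so it is the pump and the 105 mm runners are the target. The runner front corners are clear: left at crop (110,145), (142,146) and (178,150), right at (108,388), (133,413) and (167,447).

```bash
python3 - <<'E'
from h import *
c=dict(np.load("w3.npz"));W=lambda a:np.array(a)/3.+[375,45]-.33
U=W([[110,145],[142,146],[178,150],[108,388],[133,413],[167,447],[303,378],[343,404],[390,433]])
f=lambda p:(fish(c,place(p,[[-60,66,55],[-60,66,105],[-60,66,155],[-60,-66,55],[-60,-66,105],[-60,-66,155],[p[3],-66,55],[p[3],-66,105],[p[3],-66,155]]))-U).ravel()
r=least_squares(f,[623,-242,-.08,60],x_scale=[10,10,.1,10]);print(r.x,f(r.x).reshape(-1,2).round(1).tolist())
pr=lambda P:((fish(c,place(r.x,P))-[375,45]+.33)*3).round().tolist()
print("foot",pr([[-60,110,0]]),"post tops",pr([[-60,110,227],[-60,-110,227],[72,110,227],[72,-110,227],[-60,97,227],[-60,84,227]]))
p=np.load("p.npy");p[0]=r.x[:3];np.save("p.npy",p)
# second check in scene
S=get_calibration("scene")
print("scene feet",proj(S,place(r.x,[[72,110,0],[-60,110,0],[72,-110,0]])).round(1).tolist(),"seen 296.7,239.2 324.2,220.3 254.7,213.3")
# grasp target
tr=p[1]
for n,q,z in(("tray",p[1],62),("rack",p[0],107)):
    R=Ro.from_euler("z",q[2]).as_matrix();a=np.radians(35);zt=R@[np.sin(a),0,-np.cos(a)]
    g=np.r_[q[:2],z]+R@[-74,0,23];T=g+grip_depth*zt;yt=R@[np.cos(a),0,np.sin(a)]
    print(n,"grasp",g,"tcp",T,"z",zt,"yt",yt,Ro.from_matrix(np.c_[np.cross(yt,zt),yt,zt]).as_euler("xyz"))
E
```

```text
[ 6.24441917e+02 -2.43826916e+02 -8.40880600e-02  6.04065614e+01] [[0.2, -0.4], [-0.7, -0.1], [-0.7, -0.7], [0.3, -0.3], [0.9, 0.3], [0.2, -0.1], [-0.2, 0.7], [0.1, 0.3], [0.2, 0.5]]
foot [[82.0, 68.0]] post tops [[243.0, 28.0], [214.0, 610.0], [530.0, 65.0], [474.0, 579.0], [245.0, 65.0], [245.0, 102.0]]
scene feet [[297.6, 240.1], [323.4, 220.3], [253.7, 213.2]] seen 296.7,239.2 324.2,220.3 254.7,213.3
tray grasp [550.79448151 253.85011068  85.        ] tcp [561.42008501 252.38688193  69.68185677] z [ 0.56821409 -0.07824753 -0.81915204] yt [ 0.81149382 -0.11174905  0.57357644] [2.53072742e+00 2.22044605e-16 1.43394920e+00]
rack grasp [ 550.70338269 -237.61172964  130.        ] tcp [ 561.3913641  -238.51258553  114.68185677] z [ 0.57154981 -0.04817411 -0.81915204] yt [ 0.81625772 -0.06879976  0.57357644] [2.53072742e+00 2.22044605e-16 1.48670827e+00]
```

The rack fit is consistent: ledge ends at x = 60.4, with feet matching in two cameras. Next I move over the tray lip and tilt.

```bash
python3 -m creep '[{"x":46,"y":2.4,"z":0,"rx":0,"ry":0,"rz":0,"hand":50},{"x":46,"y":2.4,"z":0,"rx":0,"ry":0,"rz":0,"hand":50},{"x":46,"y":2.4,"z":0,"rx":0,"ry":0,"rz":0,"hand":50},{"x":46,"y":2.4,"z":0,"rx":0,"ry":0,"rz":0,"hand":50},{"x":46,"y":2.4,"z":0,"rx":0,"ry":0,"rz":0,"hand":50},{"x":46,"y":2.4,"z":0,"rx":0,"ry":0,"rz":0,"hand":50},{"x":46,"y":2.4,"z":0,"rx":0,"ry":0,"rz":0,"hand":50},{"x":46,"y":2.4,"z":0,"rx":0,"ry":0,"rz":0,"hand":50},{"x":46,"y":2.4,"z":0,"rx":0,"ry":0,"rz":0,"hand":50},{"x":46,"y":2.4,"z":0,"rx":0,"ry":0,"rz":0,"hand":50},{"x":46,"y":2.4,"z":0,"rx":0,"ry":0,"rz":0,"hand":50},{"x":0,"y":0,"z":38,"rx":0,"ry":0,"rz":0,"hand":50},{"x":0,"y":0,"z":38,"rx":0,"ry":0,"rz":0,"hand":50},{"x":0,"y":0,"z":38,"rx":0,"ry":0,"rz":0,"hand":50},{"x":0,"y":0,"z":38,"rx":0,"ry":0,"rz":0,"hand":50},{"x":0,"y":0,"z":0,"rx":-0.153,"ry":0,"rz":0,"hand":50},{"x":0,"y":0,"z":0,"rx":-0.153,"ry":0,"rz":0,"hand":50},{"x":0,"y":0,"z":0,"rx":-0.153,"ry":0,"rz":0,"hand":50},{"x":0,"y":0,"z":0,"rx":-0.152,"ry":0,"rz":0,"hand":50},{"x":0,"y":0,"z":0,"rx":0,"ry":0,"rz":0,"hand":50}]'; cat > d.py <<'E'
from h import *
import sys
def delta(T,rpy):
    s=sense();R=Ro.from_euler("xyz",s["tcp_rot"]);G=Ro.from_euler("xyz",rpy)
    print("pos",s["eef_pos"].round(1),"F",s["contact_force"].round(1),"q",s["qpos"].round(2),"t",s["clock"])
    print("shift(tool)",(R.inv().apply(np.array(T)-s["eef_pos"])).round(1),"rotvec",(R.inv()*G).as_rotvec().round(4))
E
python3 -c "
from d import *
delta([561.42,252.39,69.68],[2.53073,0,1.43395])"
```

```text
clock: 5.25
eef_pos: [515.4, 256.6, 237.8]
tcp_rot: [2.551, 0.006, 1.432]
contact_force: [-0.0, 0.3, 0.3]
opening: 0.588
grasp_force: 0.0
pos [515.4 256.6 237.8] F [-0.   0.3  0.3] q [ 0.71  0.12  2.08 -0.74  0.68  1.38] t 5.25
shift(tool) [  3.2 -55.3 165.3] rotvec [-0.0199  0.0063  0.0018]
```

```bash
python3 -m creep '[{"x":1,"y":-28,"z":0,"rx":0,"ry":0,"rz":0,"hand":50},{"x":1,"y":-27,"z":0,"rx":0,"ry":0,"rz":0,"hand":50},{"x":0,"y":0,"z":30,"rx":0,"ry":0,"rz":0,"hand":50},{"x":0,"y":0,"z":30,"rx":0,"ry":0,"rz":0,"hand":50},{"x":0,"y":0,"z":30,"rx":0,"ry":0,"rz":0,"hand":50},{"x":0,"y":0,"z":0,"rx":0,"ry":0,"rz":0,"hand":50},{"x":0,"y":0,"z":0,"rx":0,"ry":0,"rz":0,"hand":50}]'; python3 -c "
from d import *
delta([561.42,252.39,69.68],[2.53073,0,1.43395])
c=get_calibration('wrist');f=grab_frame('wrist');cv2.imwrite('pics/w4.png',f[:,:,::-1]);np.savez('w4.npz',**c)
tr=np.load('p.npy')[1]
# lip/tray corner check: blue mask edges vs prediction
q=fish(c,place(tr,[[-85.5,55,101.4],[-85.5,-55,101.4],[60,80,76],[60,-80,76]]));print(q.round(1))
hsv=cv2.cvtColor(f,cv2.COLOR_RGB2HSV);m=cv2.inRange(hsv,(105,120,40),(125,255,255))
n,l,st,ce=cv2.connectedComponentsWithStats(m);i=[k for k in range(1,n) if st[k,4]>300];print(st[i].tolist())
"
```

```text
clock: 6.12
eef_pos: [522.2, 258.3, 134.2]
tcp_rot: [2.55, 0.004, 1.429]
contact_force: [-0.5, -1.0, -0.3]
opening: 0.585
grasp_force: 0.0
pos [522.2 258.3 134.2] F [-0.5 -1.  -0.3] q [ 0.71  0.3   2.15 -1.04  0.51  1.73] t 6.125
shift(tool) [-0.1 -3.2 75.7] rotvec [-0.0188  0.0057 -0.0021]
[[315.5 141.3]
 [317.2 295.6]
 [432.7  98.9]
 [417.8 251.9]]
[[427, 0, 66, 18, 843], [314, 92, 120, 199, 18542]]
```

```bash
python3 -m creep '[{"x":0,"y":-3,"z":0,"rx":-0.019,"ry":0.006,"rz":0,"hand":50},{"x":0,"y":0,"z":20,"rx":0,"ry":0,"rz":0,"hand":50},{"x":0,"y":0,"z":20,"rx":0,"ry":0,"rz":0,"hand":50},{"x":0,"y":0,"z":15,"rx":0,"ry":0,"rz":0,"hand":50},{"x":0,"y":0,"z":10,"rx":0,"ry":0,"rz":0,"hand":50},{"x":0,"y":0,"z":8,"rx":0,"ry":0,"rz":0,"hand":50},{"x":0,"y":0,"z":0,"rx":0,"ry":0,"rz":0,"hand":50},{"x":0,"y":0,"z":0,"rx":0,"ry":0,"rz":0,"hand":50}]'; python3 -c "
from d import *
delta([561.42,252.39,69.68],[2.53073,0,1.43395])"
```

```text
clock: 7.18
eef_pos: [561.5, 255.8, 77.3]
tcp_rot: [2.539, 0.002, 1.432]
contact_force: [0.1, -0.0, -1.4]
opening: 0.586
grasp_force: 0.0
pos [561.5 255.8  77.3] F [ 0.1 -0.  -1.4] q [ 0.65  0.45  2.12 -1.29  0.43  1.96] t 7.175
shift(tool) [-3.4 -4.   6.5] rotvec [-0.0082  0.003  -0.0008]
```

Joint 4 is at its limit (-1.29). I'll swing the tool within the lip plane, about the lip normal, towards the arm's azimuth.

```bash
python3 -m creep '[{"x":0,"y":0,"z":-10,"rx":0,"ry":0,"rz":0,"hand":50},{"x":0,"y":0,"z":0,"rx":0,"ry":0.085,"rz":0,"hand":50},{"x":0,"y":0,"z":0,"rx":0,"ry":0.085,"rz":0,"hand":50},{"x":0,"y":0,"z":0,"rx":0,"ry":0.08,"rz":0,"hand":50},{"x":0,"y":0,"z":0,"rx":0,"ry":0,"rz":0,"hand":50},{"x":0,"y":0,"z":0,"rx":0,"ry":0,"rz":0,"hand":50}]'; cat >> d.py <<'E'
def grasp(q,zc,phi,dx=0,dz=0):  # tool target for tray pose q at centre height zc
    R=Ro.from_euler("z",q[2]).as_matrix();a=np.radians(35)
    y=R@[np.cos(a),0,np.sin(a)];z=R@[np.sin(a),0,-np.cos(a)]
    M=np.c_[np.cross(y,z),y,z]@Ro.from_euler("y",phi).as_matrix()
    T=np.r_[q[:2],zc]+R@[-74+dx,0,23+dz]+grip_depth*M[:,2]
    print("target",T.round(1));delta(T,Ro.from_matrix(M).as_euler("xyz"))
E
python3 -c "
from d import *
grasp(np.load('p.npy')[1],62,.25)"
```

```text
clock: 7.92
eef_pos: [562.6, 262.1, 109.6]
tcp_rot: [2.572, -0.19, 1.561]
contact_force: [-0.1, -0.2, -0.3]
opening: 0.584
grasp_force: 0.0
target [561.7 257.   70.2]
pos [562.6 262.1 109.6] F [-0.1 -0.2 -0.3] q [ 0.5   0.34  2.18 -1.29  0.13  1.82] t 7.925
shift(tool) [-12.5 -21.   31.3] rotvec [-0.0525  0.0217 -0.0069]
```

The arm is limited here by joint 4 and a near-singular wrist. I'll identify the kinematics from the logged poses to choose a better swing angle.

```bash
cat > kin.py <<'E'
from h import *
E=lambda a,v:Ro.from_euler(a,v).as_matrix()
def fk(k,q,s4=1,s6=1):
    h,a0,L1,a3,L2,d=k
    R=E("z",q[0]);p=np.array([0,0,h])+R@[a0,0,0]
    R=R@E("y",q[1]);p=p+R@[0,0,L1]
    R=R@E("y",q[2]);p=p+R@[a3,0,L2]
    R=R@E("z",s4*q[3])@E("y",q[4])@E("z",s6*q[5]);p=p+R@[0,0,d]
    return p,R@E("z",np.pi/2)
D=[([-1.15441594,.353666,1.634124,0,1.155197,-.002396],[253.95,-570.57,230.55],[-3.1402,0,.4188]),
([-.51878,.005412,1.707998,-.000482,1.428255,-.382538],[420.99,-238.83,391.23],[-3.14135,.0004,1.43462]),
([.71,.12,2.08,-.74,.68,1.38],[515.4,256.6,237.8],[2.551,.006,1.432]),
([.71,.30,2.15,-1.04,.51,1.73],[522.2,258.3,134.2],[2.55,.004,1.429]),
([.65,.45,2.12,-1.29,.43,1.96],[561.5,255.8,77.3],[2.539,.002,1.432]),
([.5,.34,2.18,-1.29,.13,1.82],[562.6,262.1,109.6],[2.572,-.19,1.561])]
def fun(k,s4,s6):
    o=[]
    for q,p,r in D:
        P,R=fk(k,q,s4,s6);o+=[P-p,300*(Ro.from_euler("xyz",r).inv()*Ro.from_matrix(R)).as_rotvec()]
    return np.concatenate(o)
E
python3 - <<'E'
from kin import *
for s4 in(1,-1):
  for s6 in(1,-1):
    r=least_squares(fun,[300,0,500,0,500,200],args=(s4,s6));print(s4,s6,r.x.round(1),abs(r.fun).max().round(1),np.sqrt((r.fun**2).mean()).round(2))
    if r.cost<2000:np.save("k.npy",np.r_[r.x,s4,s6])
E
```

```text
1 1 [292.6   4.6 559.9  53.1 489.6 339. ] 2.8 1.26
1 -1 [292.6   4.6 559.9  53.1 489.6 339. ] 845.2 267.98
-1 1 [-415.2  355.7  164.5 -325.3   91.1 -300.7] 768.8 223.73
-1 -1 [-415.2  355.7  164.5 -325.3   91.1 -300.7] 423.5 159.76
```

```bash
cat >> kin.py <<'E'
lo=np.array([-2.63,-.92,.06,-1.3,0,-3.02]);hi=np.array([2.63,2.1,2.66,4.44,2.69,3.02])
def pose(q,zc,phi):
    R=E("z",q[2]);a=np.radians(35);y=R@[np.cos(a),0,np.sin(a)];z=R@[np.sin(a),0,-np.cos(a)]
    M=np.c_[np.cross(y,z),y,z]@E("y",phi)
    return np.r_[q[:2],zc]+R@[-74,0,23]+grip_depth*M[:,2],M
def ik(T,M,seeds):
    k=np.load("k.npy")[:6];best=None
    def f(q):
        P,R=fk(k,q);return np.r_[P-T,300*Ro.from_matrix(M.T@R).as_rotvec()]
    for s in seeds:
        r=least_squares(f,np.clip(s,lo+.01,hi-.01),bounds=(lo,hi))
        if best is None or r.cost<best.cost-1e-3:best=r
    return best.x,np.sqrt(2*best.cost)
E
python3 - <<'E'
from kin import *
rk,tr=np.load("p.npy");mid=(rk+tr)/2
S=[[a,.4,2.1,b,c,1.5-b*0] for a in(.5,-.4) for b in(-1,.8,2.) for c in(.3,.6)]
for phi in(-.6,-.3,.25,.5,.7,.9,1.1):
    print(phi,*[(q.round(2).tolist(),round(e,1)) for q,e in(ik(*pose(t,z,phi),S) for t,z in((tr,62),(tr,200),(mid,220),(rk,112)))])
E
```

```text
-0.6 ([0.82, 0.7, 1.79, -0.9, 1.14, 1.75], np.float64(0.0)) ([0.82, 0.5, 1.74, -0.83, 1.29, 1.56], np.float64(0.0)) ([0.45, 0.26, 2.07, -1.04, 1.01, 1.44], np.float64(0.0)) ([-0.12, 0.42, 2.25, 4.44, 0.6, 1.85], np.float64(8.3))
-0.3 ([0.76, 0.56, 1.97, -1.04, 0.79, 1.82], np.float64(0.0)) ([0.76, 0.34, 1.91, -0.85, 0.96, 1.52], np.float64(0.0)) ([0.3, 0.11, 2.16, -0.95, 0.65, 1.23], np.float64(0.0)) ([-0.32, 0.32, 2.24, 4.27, 0.17, 1.82], np.float64(0.0))
0.25 ([0.5, 0.44, 2.24, 3.8, 0.22, 3.01], np.float64(0.0)) ([0.5, 0.15, 2.16, -0.62, 0.23, 1.12], np.float64(0.0)) ([-0.14, 0.04, 2.23, 0.8, 0.38, -0.78], np.float64(0.0)) ([-0.69, 0.39, 2.09, 1.15, 0.61, -1.65], np.float64(0.0))
0.5 ([0.32, 0.48, 2.29, 2.62, 0.42, -2.27], np.float64(0.0)) ([0.32, 0.16, 2.23, 1.52, 0.21, -1.13], np.float64(0.0)) ([-0.33, 0.13, 2.2, 1.15, 0.68, -1.27], np.float64(0.0)) ([-0.79, 0.5, 1.98, 1.06, 0.91, -1.65], np.float64(0.0))
0.7 ([0.18, 0.55, 2.3, 2.28, 0.68, -2.11], np.float64(0.0)) ([0.18, 0.22, 2.25, 1.76, 0.51, -1.49], np.float64(0.0)) ([-0.44, 0.23, 2.16, 1.22, 0.93, -1.43], np.float64(0.0)) ([-0.83, 0.6, 1.87, 1.02, 1.14, -1.66], np.float64(0.0))
0.9 ([0.05, 0.65, 2.26, 2.05, 0.92, -2.07], np.float64(0.0)) ([0.05, 0.32, 2.24, 1.76, 0.8, -1.62], np.float64(0.0)) ([-0.51, 0.35, 2.1, 1.23, 1.15, -1.53], np.float64(0.0)) ([-0.85, 0.72, 1.76, 0.98, 1.35, -1.66], np.float64(0.0))
1.1 ([-0.04, 0.77, 2.19, 1.88, 1.13, -2.05], np.float64(0.0)) ([-0.04, 0.44, 2.21, 1.72, 1.06, -1.71], np.float64(0.0)) ([-0.55, 0.48, 2.03, 1.22, 1.35, -1.6], np.float64(0.0)) ([-0.86, 0.83, 1.64, 0.96, 1.55, -1.66], np.float64(0.0))
```

```bash
python3 - <<'E'
from kin import *
rk,tr=np.load("p.npy")
off=lambda p,d:np.array([p[0]-d*np.cos(p[2]),p[1]-d*np.sin(p[2]),p[2]])
for phi in(.45,.55,.65):
    q=[.3,.48,2.29,2.5,.5,-2.27];print(phi)
    A=off(tr,140);B=off(rk,140);B0=np.array([B[0],B[1],tr[2]])
    for n,t,z in(("g",tr,62),("up",tr,112),("back",A,112),("m1",A*.67+B0*.33,112),("m2",A*.33+B0*.67,112),("B",B,112),("in",off(rk,60),112),("home",rk,109)):
        q,e=ik(*pose(t,z,phi),[q]);print(n,q.round(2).tolist(),round(float(e),1))
E
```

```text
0.45
g [0.36, 0.46, 2.29, 2.75, 0.36, -2.37] 0.0
up [0.36, 0.34, 2.27, 2.54, 0.24, -2.15] 0.0
back [0.6, 0.22, 2.5, 3.23, 0.32, -2.64] 0.0
m1 [-0.03, 0.16, 2.6, 2.15, 0.46, -2.1] 0.0
m2 [-0.65, 0.23, 2.48, 1.42, 0.69, -1.93] 0.0
B [-0.98, 0.37, 2.21, 1.03, 0.91, -1.85] 0.0
in [-0.85, 0.43, 2.1, 1.07, 0.87, -1.74] 0.0
home [-0.77, 0.48, 2.0, 1.08, 0.85, -1.66] 0.0
0.55
g [0.29, 0.49, 2.3, 2.51, 0.49, -2.21] 0.0
up [0.29, 0.37, 2.29, 2.31, 0.38, -1.99] 0.0
back [0.5, 0.25, 2.53, 2.84, 0.44, -2.35] 0.0
m1 [-0.15, 0.22, 2.59, 1.98, 0.61, -2.07] 0.0
m2 [-0.72, 0.29, 2.44, 1.34, 0.81, -1.93] 0.0
B [-1.0, 0.43, 2.16, 0.98, 1.01, -1.84] 0.0
in [-0.88, 0.48, 2.05, 1.03, 0.98, -1.74] 0.0
home [-0.8, 0.53, 1.95, 1.05, 0.97, -1.66] 0.0
0.65
g [0.21, 0.53, 2.3, 2.34, 0.61, -2.13] 0.0
up [0.21, 0.4, 2.29, 2.18, 0.53, -1.94] 0.0
back [0.4, 0.3, 2.55, 2.6, 0.6, -2.23] 0.0
m1 [-0.25, 0.29, 2.57, 1.85, 0.75, -2.07] 0.0
m2 [-0.76, 0.35, 2.4, 1.27, 0.91, -1.94] 0.0
B [-1.02, 0.48, 2.1, 0.94, 1.11, -1.83] 0.0
in [-0.9, 0.53, 1.99, 1.0, 1.09, -1.73] 0.0
home [-0.82, 0.58, 1.9, 1.03, 1.08, -1.66] 0.0
```

```bash
python3 - <<'E'
from kin import *
rk,tr=np.load("p.npy");s=sense();q=s["qpos"];R0=Ro.from_euler("xyz",s["tcp_rot"]).as_matrix();p0=s["eef_pos"]
print(q.round(3))
U=E("xyz",[np.pi,0,1.434]);T,G=pose(tr,62,.55)
P1=p0-130*R0[:,2];P2=T-90*G[:,2]; P2h=P2+[0,0,100]
def seg(n,pa,Ra,pb,Rb,q,N):
    w=Ro.from_matrix(Ra.T@Rb).as_rotvec();print(n,"w",w.round(3),"shift tool at start",(Ra.T@(pb-pa)).round(1),"at end",(Rb.T@(pb-pa)).round(1))
    for i in range(1,N+1):
        q0=q;q,e=ik(pa+(pb-pa)*i/N,Ra@Ro.from_rotvec(w*i/N).as_matrix(),[q])
        if i%2==0 or e>1:print(q.round(2).tolist(),round(float(e),1))
    return q
q=seg("retreat",p0,R0,P1,R0,q,4)
q=seg("upright",P1,R0,P1,U,q,6)
q=seg("shift",P1,U,P2h,U,q,4)
q=seg("tilt",P2h,U,P2h,G,q,8)
q=seg("down",P2h,G,P2,G,q,4)
q=seg("in",P2,G,T,G,q,4)
E
```

```text
[ 0.503  0.343  2.177 -1.295  0.132  1.823]
retreat w [0. 0. 0.] shift tool at start [   0.   -0. -130.] at end [   0.   -0. -130.]
[0.53, 0.19, 2.22, -0.75, 0.21, 1.29] 0.0
[0.55, 0.03, 2.24, -0.49, 0.33, 1.04] 0.0
upright w [ 0.555 -0.221  0.069] shift tool at start [0. 0. 0.] at end [0. 0. 0.]
[0.52, 0.08, 2.1, -0.18, 0.59, 0.73] 0.0
[0.49, 0.15, 1.96, -0.06, 0.84, 0.64] 0.0
[0.46, 0.25, 1.82, -0.0, 1.08, 0.59] 0.0
shift w [0. 0. 0.] shift tool at start [-17.7  21.5 -17.7] at end [-17.7  21.5 -17.7]
[0.43, 0.25, 1.8, -0.0, 1.1, 0.57] 0.0
[0.41, 0.24, 1.78, -0.0, 1.12, 0.55] 0.0
tilt w [-0.595  0.533 -0.168] shift tool at start [0. 0. 0.] at end [0. 0. 0.]
[0.38, 0.15, 1.92, 0.06, 0.88, 0.44] 0.0
[0.34, 0.07, 2.06, 0.19, 0.64, 0.26] 0.0
[0.28, 0.02, 2.2, 0.54, 0.41, -0.15] 0.0
[0.21, 0.02, 2.32, 1.41, 0.34, -1.1] 0.0
down w [0. 0. 0.] shift tool at start [-42.8 -57.4  69.8] at end [-42.8 -57.4  69.8]
[0.21, 0.14, 2.37, 1.87, 0.35, -1.58] 0.0
[0.21, 0.27, 2.4, 2.23, 0.42, -1.97] 0.0
in w [0. 0. 0.] shift tool at start [ 0.  0. 90.] at end [ 0.  0. 90.]
[0.25, 0.39, 2.35, 2.4, 0.46, -2.12] 0.0
[0.29, 0.49, 2.3, 2.51, 0.49, -2.21] 0.0
```

Good continuous path. First I retreat, go upright and shift.

```bash
python3 -m creep '[{"x":0,"y":0,"z":-25,"rx":0,"ry":0,"rz":0,"hand":50},{"x":0,"y":0,"z":-35,"rx":0,"ry":0,"rz":0,"hand":50},{"x":0,"y":0,"z":-35,"rx":0,"ry":0,"rz":0,"hand":50},{"x":0,"y":0,"z":-35,"rx":0,"ry":0,"rz":0,"hand":50},{"x":0,"y":0,"z":0,"rx":0.139,"ry":-0.055,"rz":0.017,"hand":50},{"x":0,"y":0,"z":0,"rx":0.139,"ry":-0.055,"rz":0.017,"hand":50},{"x":0,"y":0,"z":0,"rx":0.139,"ry":-0.055,"rz":0.017,"hand":50},{"x":0,"y":0,"z":0,"rx":0.139,"ry":-0.055,"rz":0.017,"hand":50},{"x":-18,"y":22,"z":-18,"rx":0,"ry":0,"rz":0,"hand":50},{"x":0,"y":0,"z":0,"rx":0,"ry":0,"rz":0,"hand":50},{"x":0,"y":0,"z":0,"rx":0,"ry":0,"rz":0,"hand":50}]'; python3 - <<'E'
from kin import *
from d import delta
rk,tr=np.load("p.npy");T,G=pose(tr,62,.55)
delta(T-90*G[:,2]+[0,0,100],Ro.from_matrix(G).as_euler("xyz"))
E
```

```text
clock: 9.3
eef_pos: [510.5, 221.8, 234.1]
tcp_rot: [-3.138, -0.0, 1.437]
contact_force: [-0.4, 0.1, -0.3]
opening: 0.585
grasp_force: 0.0
pos [510.5 221.8 234.1] F [-0.4  0.1 -0.3] q [0.41 0.25 1.78 0.   1.12 0.54] t 9.3
shift(tool) [-0.   0.7 -0.7] rotvec [-0.5992  0.5311 -0.1662]
```

Now the tilt (5 rows), then down in the tilted frame, settle and check.

```bash
python3 -m creep '[{"x":0,"y":0,"z":0,"rx":-0.1,"ry":0.0885,"rz":-0.0277,"hand":50},{"x":0,"y":0,"z":0,"rx":-0.1,"ry":0.0885,"rz":-0.0277,"hand":50},{"x":0,"y":0,"z":0,"rx":-0.1,"ry":0.0885,"rz":-0.0277,"hand":50},{"x":0,"y":0,"z":0,"rx":-0.1,"ry":0.0885,"rz":-0.0277,"hand":50},{"x":0,"y":0,"z":0,"rx":-0.1,"ry":0.0885,"rz":-0.0277,"hand":50},{"x":0,"y":0,"z":0,"rx":-0.1,"ry":0.0885,"rz":-0.0277,"hand":50},{"x":0,"y":0,"z":0,"rx":0,"ry":0,"rz":0,"hand":50},{"x":-11,"y":-14,"z":17,"rx":0,"ry":0,"rz":0,"hand":50},{"x":-11,"y":-14,"z":17,"rx":0,"ry":0,"rz":0,"hand":50},{"x":-10,"y":-14,"z":18,"rx":0,"ry":0,"rz":0,"hand":50},{"x":-10,"y":-14,"z":18,"rx":0,"ry":0,"rz":0,"hand":50},{"x":0,"y":0,"z":0,"rx":0,"ry":0,"rz":0,"hand":50},{"x":0,"y":0,"z":0,"rx":0,"ry":0,"rz":0,"hand":50},{"x":0,"y":0,"z":0,"rx":0,"ry":0,"rz":0,"hand":50}]'; python3 -c "
from d import *
grasp(np.load('p.npy')[1],62,.55)"
```

```text
clock: 11.05
eef_pos: [498.9, 226.9, 137.2]
tcp_rot: [2.579, -0.414, 1.719]
contact_force: [0.4, -0.1, 0.7]
opening: 0.588
grasp_force: 0.0
target [561.2 262.3  71.9]
pos [498.9 226.9 137.2] F [ 0.4 -0.1  0.7] q [ 0.24  0.22  2.34  1.73  0.3  -1.43] t 11.05
shift(tool) [-2.7 19.1 95. ] rotvec [-0.1029  0.0513 -0.0228]
```

```bash
python3 -m creep '[{"x":0,"y":7,"z":2,"rx":-0.034,"ry":0.017,"rz":-0.007,"hand":50},{"x":0,"y":7,"z":2,"rx":-0.034,"ry":0.017,"rz":-0.007,"hand":50},{"x":0,"y":5,"z":1,"rx":-0.034,"ry":0.017,"rz":-0.007,"hand":50},{"x":-3,"y":0,"z":0,"rx":0,"ry":0,"rz":0,"hand":50},{"x":0,"y":0,"z":10,"rx":0,"ry":0,"rz":0,"hand":50},{"x":0,"y":0,"z":10,"rx":0,"ry":0,"rz":0,"hand":50},{"x":0,"y":0,"z":0,"rx":0,"ry":0,"rz":0,"hand":50},{"x":0,"y":0,"z":0,"rx":0,"ry":0,"rz":0,"hand":50}]'; python3 -c "
from d import *
grasp(np.load('p.npy')[1],62,.55)"
```

```text
clock: 12.05
eef_pos: [528.5, 233.1, 127.0]
tcp_rot: [2.457, -0.443, 1.769]
contact_force: [-0.0, -0.4, 0.1]
opening: 0.585
grasp_force: 0.0
target [561.2 262.3  71.9]
pos [528.5 233.1 127. ] F [-0.  -0.4  0.1] q [ 0.22  0.31  2.36  2.25  0.42 -1.98] t 12.05
shift(tool) [-3.6 -8.2 69.8] rotvec [-0.0022  0.0013 -0.0024]
```

```bash
python3 -m creep '[{"x":-2,"y":-4,"z":0,"rx":0,"ry":0,"rz":0,"hand":50},{"x":-2,"y":-4,"z":0,"rx":0,"ry":0,"rz":0,"hand":50},{"x":0,"y":0,"z":15,"rx":0,"ry":0,"rz":0,"hand":50},{"x":0,"y":0,"z":15,"rx":0,"ry":0,"rz":0,"hand":50},{"x":0,"y":0,"z":15,"rx":0,"ry":0,"rz":0,"hand":50},{"x":0,"y":0,"z":10,"rx":0,"ry":0,"rz":0,"hand":50},{"x":0,"y":0,"z":0,"rx":0,"ry":0,"rz":0,"hand":50},{"x":0,"y":0,"z":0,"rx":0,"ry":0,"rz":0,"hand":50}]'; python3 -c "
from d import *
grasp(np.load('p.npy')[1],62,.55)"
```

```text
clock: 13.05
eef_pos: [553.0, 255.0, 81.9]
tcp_rot: [2.458, -0.443, 1.769]
contact_force: [0.1, 0.6, 0.3]
opening: 0.585
grasp_force: 0.0
target [561.2 262.3  71.9]
pos [553.  255.   81.9] F [0.1 0.6 0.3] q [ 0.27  0.46  2.31  2.46  0.47 -2.17] t 13.05
shift(tool) [ 0.7  0.1 14.8] rotvec [-0.0022  0.0016 -0.0025]
```

```bash
python3 -m creep '[{"x":0.5,"y":0,"z":7,"rx":0,"ry":0,"rz":0,"hand":50},{"x":0,"y":0,"z":7,"rx":0,"ry":0,"rz":0,"hand":50},{"x":0,"y":0,"z":0,"rx":0,"ry":0,"rz":0,"hand":50},{"x":0,"y":0,"z":0,"rx":0,"ry":0,"rz":0,"hand":0},{"x":0,"y":0,"z":0,"rx":0,"ry":0,"rz":0,"hand":0},{"x":0,"y":0,"z":0,"rx":0,"ry":0,"rz":0,"hand":0},{"x":0,"y":0,"z":0,"rx":0,"ry":0,"rz":0,"hand":0},{"x":0,"y":0,"z":0,"rx":0,"ry":0,"rz":0,"hand":0},{"x":0,"y":0,"z":0,"rx":0,"ry":0,"rz":0,"hand":0},{"x":0,"y":0,"z":0,"rx":0,"ry":0,"rz":0,"hand":0}]' 60; python3 -c "
from d import *
grasp(np.load('p.npy')[1],62,.55);print(sense()['wrist_torque'])"
```

```text
clock: 14.3
eef_pos: [561.3, 262.0, 72.7]
tcp_rot: [2.456, -0.443, 1.769]
contact_force: [-1.2, -1.9, 5.1]
opening: 0.039
grasp_force: 59.1
target [561.2 262.3  71.9]
pos [561.3 262.   72.7] F [-1.2 -1.9  5.1] q [ 0.28  0.49  2.29  2.49  0.48 -2.19] t 14.3
shift(tool) [-0.1 -0.6  0.6] rotvec [-0.001   0.0011 -0.0024]
[-0.23861122 -0.19226503 -0.03516737]
```

```bash
cat >> d.py <<'E'
def wd(*vs):
    R=Ro.from_euler("xyz",sense()["tcp_rot"]).inv()
    for v in vs:print("world",v,"-> tool",R.apply(v).round(2))
E
python3 -c "
from d import *
rk,tr=np.load('p.npy');B=np.array([rk[0]-140*np.cos(rk[2]),rk[1]-140*np.sin(rk[2]),rk[2]])
wd([0,0,50]);grasp(B,62,.55)"
```

```text
world [0, 0, 50] -> tool [ 21.44  28.59 -34.97]
target [ 421.1 -216.9   71.9]
pos [561.3 262.   72.7] F [-1.2 -1.9  5.1] q [ 0.28  0.49  2.29  2.49  0.48 -2.19] t 14.3
shift(tool) [-399.5  -60.1 -292.9] rotvec [ 0.0216  0.0313 -0.0392]
```

```bash
python3 -m creep '[{"x":-4.3,"y":5.7,"z":-7,"rx":0,"ry":0,"rz":0,"hand":0},{"x":-4.3,"y":5.7,"z":-7,"rx":0,"ry":0,"rz":0,"hand":0},{"x":-4.3,"y":5.7,"z":-7,"rx":0,"ry":0,"rz":0,"hand":0},{"x":-4.3,"y":5.7,"z":-7,"rx":0,"ry":0,"rz":0,"hand":0},{"x":-4.3,"y":5.7,"z":-7,"rx":0,"ry":0,"rz":0,"hand":0},{"x":0,"y":0,"z":0,"rx":0,"ry":0,"rz":0,"hand":0},{"x":0,"y":0,"z":0,"rx":0,"ry":0,"rz":0,"hand":0}]' 70; python3 -c "
from d import *
rk,tr=np.load('p.npy');B=np.array([rk[0]-140*np.cos(rk[2]),rk[1]-140*np.sin(rk[2]),rk[2]])
grasp(tr,112,.55);grasp(B,114,.55)"
```

```text
clock: 15.18
eef_pos: [568.1, 223.8, 103.1]
tcp_rot: [2.459, -0.442, 1.768]
contact_force: [-0.0, 0.7, -3.2]
opening: 0.033
grasp_force: 68.4
target [561.2 262.3 121.9]
pos [568.1 223.8 103.1] F [-0.   0.7 -3.2] q [ 0.18  0.41  2.29  2.23  0.45 -2.  ] t 15.175
shift(tool) [43.4  0.8  0.3] rotvec [-0.003   0.0023 -0.0029]
target [ 421.1 -216.9  123.9]
pos [568.1 223.8 103.1] F [-0.   0.7 -3.2] q [ 0.18  0.41  2.29  2.23  0.45 -2.  ] t 15.175
shift(tool) [-355.6  -58.  -294. ] rotvec [ 0.0195  0.0325 -0.0398]
```

The lift is fine: the tray's weight shows and the grip holds. My typed x sign was wrong, so the tray drifted 39 mm sideways, harmlessly. From here I go back first, then across, to keep clear of the rack.

```bash
python3 -c "
from d import *
wd([-147,-80,21],[0,-360.7,0])"
```

```text
world [-147, -80, 21] -> tool [ -35.87  -98.61 -132.06]
world [0, -360.7, 0] -> tool [-319.64   40.73 -162.1 ]
```

```bash
python3 -m creep '[{"x":-4.5,"y":-12.3,"z":-16.5,"rx":0,"ry":0,"rz":0,"hand":0},{"x":-4.5,"y":-12.3,"z":-16.5,"rx":0,"ry":0,"rz":0,"hand":0},{"x":-4.5,"y":-12.3,"z":-16.5,"rx":0,"ry":0,"rz":0,"hand":0},{"x":-4.5,"y":-12.3,"z":-16.5,"rx":0,"ry":0,"rz":0,"hand":0},{"x":-4.5,"y":-12.3,"z":-16.5,"rx":0,"ry":0,"rz":0,"hand":0},{"x":-4.5,"y":-12.3,"z":-16.5,"rx":0,"ry":0,"rz":0,"hand":0},{"x":-4.5,"y":-12.3,"z":-16.5,"rx":0,"ry":0,"rz":0,"hand":0},{"x":-4.5,"y":-12.3,"z":-16.5,"rx":0,"ry":0,"rz":0,"hand":0},{"x":0,"y":0,"z":0,"rx":0,"ry":0,"rz":0,"hand":0},{"x":0,"y":0,"z":0,"rx":0,"ry":0,"rz":0,"hand":0}]'; python3 -c "
from d import *
rk,tr=np.load('p.npy');B=np.array([rk[0]-140*np.cos(rk[2]),rk[1]-140*np.sin(rk[2]),rk[2]])
grasp(B,114,.55)"
```

```text
clock: 16.42
eef_pos: [422.6, 143.5, 125.0]
tcp_rot: [2.456, -0.443, 1.769]
contact_force: [0.8, 0.5, -4.0]
opening: 0.033
grasp_force: 68.8
target [ 421.1 -216.9  123.9]
pos [422.6 143.5 125. ] F [ 0.8  0.5 -4. ] q [-0.05  0.21  2.58  2.07  0.58 -2.07] t 16.425
shift(tool) [-319.5   39.2 -162.1] rotvec [ 0.0221  0.0319 -0.0395]
```

```bash
python3 -m creep '[{"x":-20,"y":2.45,"z":-10.1,"rx":0,"ry":0,"rz":0,"hand":0},{"x":-20,"y":2.45,"z":-10.1,"rx":0,"ry":0,"rz":0,"hand":0},{"x":-20,"y":2.45,"z":-10.1,"rx":0,"ry":0,"rz":0,"hand":0},{"x":-20,"y":2.45,"z":-10.1,"rx":0,"ry":0,"rz":0,"hand":0},{"x":-20,"y":2.45,"z":-10.1,"rx":0,"ry":0,"rz":0,"hand":0},{"x":-20,"y":2.45,"z":-10.1,"rx":0,"ry":0,"rz":0,"hand":0},{"x":-20,"y":2.45,"z":-10.1,"rx":0,"ry":0,"rz":0,"hand":0},{"x":-20,"y":2.45,"z":-10.1,"rx":0,"ry":0,"rz":0,"hand":0},{"x":-20,"y":2.45,"z":-10.1,"rx":0,"ry":0,"rz":0,"hand":0},{"x":-20,"y":2.45,"z":-10.1,"rx":0,"ry":0,"rz":0,"hand":0},{"x":-20,"y":2.45,"z":-10.1,"rx":0,"ry":0,"rz":0,"hand":0},{"x":-20,"y":2.45,"z":-10.1,"rx":0,"ry":0,"rz":0,"hand":0},{"x":-20,"y":2.45,"z":-10.1,"rx":0,"ry":0,"rz":0,"hand":0},{"x":-20,"y":2.45,"z":-10.1,"rx":0,"ry":0,"rz":0,"hand":0},{"x":-20,"y":2.45,"z":-10.1,"rx":0,"ry":0,"rz":0,"hand":0},{"x":-20,"y":2.45,"z":-10.1,"rx":0,"ry":0,"rz":0,"hand":0},{"x":0,"y":0,"z":0,"rx":0.022,"ry":0.032,"rz":-0.0395,"hand":0},{"x":0,"y":0,"z":0,"rx":0,"ry":0,"rz":0,"hand":0},{"x":0,"y":0,"z":0,"rx":0,"ry":0,"rz":0,"hand":0}]'; python3 -c "
from d import *
rk,tr=np.load('p.npy');B=np.array([rk[0]-140*np.cos(rk[2]),rk[1]-140*np.sin(rk[2]),rk[2]])
grasp(B,114,.55)
for n in('scene','top','wrist'):cv2.imwrite(f'pics/{n}5.png',grab_frame(n)[:,:,::-1])
c=get_calibration('wrist');np.savez('w5.npz',**c)
print(fish(c,place(B,[[60,80,128],[60,-80,128],[-60,80,128],[-60,-80,128]])),proj(get_calibration('top'),place(B,[[60,80,128],[60,-80,128],[-60,80,128],[-60,-80,128]])))
"
```

```text
clock: 18.8
eef_pos: [421.0, -216.6, 122.9]
tcp_rot: [2.455, -0.443, 1.825]
contact_force: [-0.6, -0.1, -3.1]
opening: 0.04
grasp_force: 68.8
target [ 421.1 -216.9  123.9]
pos [ 421.  -216.6  122.9] F [-0.6 -0.1 -3.1] q [-1.01  0.43  2.15  0.97  1.02 -1.83] t 18.8
shift(tool) [ 0.2  0.7 -0.8] rotvec [-0.0012 -0.0004 -0.0006]
[[449.15729565 168.89092713]
 [453.59266349 362.30301453]
 [334.78423756 131.82592358]
 [335.16540561 412.56757745]] [[351.07415006 237.61820857]
 [404.33479134 240.68584361]
 [349.33326323 278.02816781]
 [403.50218529 281.22662127]]
```

```bash
python3 - <<'E'
from h import *
rk,tr=np.load("p.npy");B=np.array([rk[0]-140*np.cos(rk[2]),rk[1]-140*np.sin(rk[2]),rk[2]])
for n in("top","wrist","scene"):
    im=cv2.imread(f"pics/{n}5.png");m=cv2.inRange(cv2.cvtColor(im,cv2.COLOR_BGR2HSV),(105,120,30),(125,255,255))
    c=dict(np.load("w5.npz")) if n=="wrist" else get_calibration(n);F=fish if n=="wrist" else proj
    pts=F(c,place(B,[[x,y,128] for x in(-60,60) for y in(-80,80)]+[[-60,-80,112],[60,-80,112],[60,80,112],[-60,80,112]]))
    k,l,st,ce=cv2.connectedComponentsWithStats(m);ctr=pts.mean(0)
    i=min((j for j in range(1,k) if st[j,4]>400),key=lambda j:np.hypot(*(ce[j]-ctr)))
    cs,_=cv2.findContours((l==i).astype(np.uint8),cv2.RETR_EXTERNAL,cv2.CHAIN_APPROX_NONE);cc=max(cs,key=cv2.contourArea)
    print(n,"pred wall-top corners FR,FL,RR,RL",pts[:4].round(1).tolist(),"low",pts[4:].round(1).tolist(),"\n seen",cv2.approxPolyDP(cc,2.5,True)[:,0].tolist())
a=cv2.imread("pics/top5.png")[170:300,320:450];b=cv2.imread("pics/wrist5.png")[90:400,300:560];s=cv2.imread("pics/scene5.png")[120:260,230:360]
a=cv2.resize(a,(300,300),interpolation=3);s=cv2.resize(s,(279,300),interpolation=3);b=cv2.resize(b,(503,600),interpolation=3)
col=np.vstack([a[:,:279],s]);cv2.imwrite("pics/m5.png",np.hstack([col,b]))
E
```

```text
top pred wall-top corners FR,FL,RR,RL [[403.5, 281.2], [349.3, 278.0], [404.3, 240.7], [351.1, 237.6]] low [[402.5, 281.3], [403.3, 241.2], [350.7, 238.2], [349.0, 278.1]] 
 seen [[351, 238], [349, 277], [358, 280], [358, 287], [377, 288], [370, 282], [377, 278], [401, 280], [403, 241]]
wrist pred wall-top corners FR,FL,RR,RL [[335.2, 412.6], [334.8, 131.8], [453.6, 362.3], [449.2, 168.9]] low [[318.8, 403.0], [437.7, 359.4], [433.9, 173.1], [319.1, 140.4]] 
 seen [[445, 165], [340, 130], [329, 136], [320, 136], [319, 348], [334, 345], [332, 320], [327, 317], [330, 240], [338, 240], [341, 251], [352, 254], [358, 282], [364, 291], [379, 297], [376, 306], [380, 309], [383, 301], [380, 302], [379, 296], [383, 290], [400, 287], [420, 297], [419, 283], [423, 279], [432, 279], [442, 285], [443, 291], [440, 295], [423, 299], [452, 316], [451, 212]]
scene pred wall-top corners FR,FL,RR,RL [[309.0, 155.3], [342.0, 170.1], [286.7, 168.7], [320.0, 185.1]] low [[309.1, 158.9], [287.0, 172.4], [320.1, 188.9], [341.9, 173.8]] 
 seen [[288, 170], [299, 178], [304, 171], [308, 173], [318, 166], [321, 189], [342, 174], [337, 171], [341, 160], [331, 156], [331, 163], [325, 165], [319, 151], [314, 161], [308, 158]]
```

The tray in hand matches prediction to about 1 px in the top and scene views. I'll insert at a centre height of about 111, in stages, watching the force.

```bash
cat > ins.py <<'E'
from d import *
import sys
d,z=map(float,sys.argv[1:3]);rk=np.load("p.npy")[0]
grasp(np.array([rk[0]-d*np.cos(rk[2]),rk[1]-d*np.sin(rk[2]),rk[2]]),z,.55)
u=[np.cos(rk[2]),np.sin(rk[2]),0];wd(10*np.array(u),[0,0,1]);s=sense();R=Ro.from_euler("z",rk[2]).inv()
print("F rack",R.apply(s["contact_force"]).round(1),"tq",s["wrist_torque"].round(2))
E
python3 ins.py 60 110.5
```

```text
target [ 500.8 -223.6  120.4]
pos [ 420.9 -216.5  123. ] F [-0.2  0.3 -2.5] q [-1.01  0.43  2.15  0.97  1.02 -1.83] t 18.95
shift(tool) [-25.5  64.3  40.7] rotvec [-0.0013 -0.0005 -0.0002]
world [ 9.96466682 -0.83989     0.        ] -> tool [-3.    8.2   4.88]
world [0, 0, 1] -> tool [ 0.43  0.57 -0.7 ]
F rack [-0.2  0.3 -2.5] tq [-0.47  0.7  -0.04]
```

```bash
python3 -m creep '[{"x":-3.2,"y":8,"z":5.1,"rx":0,"ry":0,"rz":0,"hand":0},{"x":-3.2,"y":8,"z":5.1,"rx":0,"ry":0,"rz":0,"hand":0},{"x":-3.2,"y":8,"z":5.1,"rx":0,"ry":0,"rz":0,"hand":0},{"x":-3.2,"y":8,"z":5.1,"rx":0,"ry":0,"rz":0,"hand":0},{"x":0,"y":0,"z":0,"rx":0,"ry":0,"rz":0,"hand":0},{"x":0,"y":0,"z":0,"rx":0,"ry":0,"rz":0,"hand":0}]'; python3 ins.py 60 110.5
```

```text
clock: 19.7
eef_pos: [460.7, -220.2, 121.5]
tcp_rot: [2.455, -0.443, 1.826]
contact_force: [0.1, 0.7, -2.2]
opening: 0.041
grasp_force: 68.8
target [ 500.8 -223.6  120.4]
pos [ 460.7 -220.2  121.5] F [ 0.1  0.7 -2.2] q [-0.95  0.45  2.1   1.    1.   -1.79] t 19.7
shift(tool) [-12.6  32.4  20.3] rotvec [-0.0017 -0.0007  0.0002]
world [ 9.96466682 -0.83989     0.        ] -> tool [-3.    8.2   4.87]
world [0, 0, 1] -> tool [ 0.43  0.57 -0.7 ]
F rack [ 0.1  0.7 -2.2] tq [-0.43  0.72 -0.01]
```

The rear edge is 20 mm inside with no contact. Continuing.

```bash
python3 -m creep '[{"x":-3.2,"y":8,"z":5.1,"rx":0,"ry":0,"rz":0,"hand":0},{"x":-3.2,"y":8,"z":5.1,"rx":0,"ry":0,"rz":0,"hand":0},{"x":-3.2,"y":8,"z":5.1,"rx":0,"ry":0,"rz":0,"hand":0},{"x":-3.2,"y":8,"z":5.1,"rx":0,"ry":0,"rz":0,"hand":0},{"x":-3,"y":8.2,"z":4.9,"rx":0,"ry":0,"rz":0,"hand":0},{"x":-3,"y":8.2,"z":4.9,"rx":0,"ry":0,"rz":0,"hand":0},{"x":0,"y":0,"z":0,"rx":0,"ry":0,"rz":0,"hand":0},{"x":0,"y":0,"z":0,"rx":0,"ry":0,"rz":0,"hand":0}]'; python3 ins.py 12 109.5
```

```text
clock: 20.7
eef_pos: [520.5, -225.5, 120.1]
tcp_rot: [2.455, -0.443, 1.825]
contact_force: [-0.1, -0.2, -3.5]
opening: 0.036
grasp_force: 68.8
target [ 548.7 -227.6  119.4]
pos [ 520.5 -225.5  120.1] F [-0.1 -0.2 -3.5] q [-0.86  0.5   2.01  1.03  0.98 -1.71] t 20.7
shift(tool) [-8.5 22.8 14.4] rotvec [-0.0016 -0.0006  0.0001]
world [ 9.96466682 -0.83989     0.        ] -> tool [-3.    8.2   4.87]
world [0, 0, 1] -> tool [ 0.43  0.57 -0.7 ]
F rack [-0.1 -0.2 -3.5] tq [-0.49  0.76  0.02]
```

```bash
python3 -m creep '[{"x":-2.2,"y":5.7,"z":3.6,"rx":0,"ry":0,"rz":0,"hand":0},{"x":-2.2,"y":5.7,"z":3.6,"rx":0,"ry":0,"rz":0,"hand":0},{"x":-2.1,"y":5.7,"z":3.6,"rx":0,"ry":0,"rz":0,"hand":0},{"x":-2,"y":5.7,"z":3.6,"rx":0,"ry":0,"rz":0,"hand":0},{"x":0,"y":0,"z":0,"rx":0,"ry":0,"rz":0,"hand":0},{"x":-0.4,"y":-0.6,"z":0.7,"rx":0,"ry":0,"rz":0,"hand":0},{"x":0,"y":0,"z":0,"rx":0,"ry":0,"rz":0,"hand":0},{"x":0,"y":0,"z":0,"rx":0,"ry":0,"rz":0,"hand":0}]'; python3 ins.py 0 107
```

```text
clock: 21.7
eef_pos: [548.7, -227.7, 118.5]
tcp_rot: [2.455, -0.443, 1.825]
contact_force: [-0.4, -0.5, -3.1]
opening: 0.034
grasp_force: 68.8
target [ 560.6 -228.6  116.9]
pos [ 548.7 -227.7  118.5] F [-0.4 -0.5 -3.1] q [-0.82  0.52  1.97  1.04  0.98 -1.68] t 21.7
shift(tool) [-4.2  8.9  7. ] rotvec [-0.0013 -0.0003 -0.0001]
world [ 9.96466682 -0.83989     0.        ] -> tool [-3.    8.2   4.88]
world [0, 0, 1] -> tool [ 0.43  0.57 -0.7 ]
F rack [-0.4 -0.5 -3.1] tq [-0.53  0.71  0.01]
```

Lowering in small steps to feel the runners.

```bash
python3 -m creep '[{"x":-0.43,"y":-0.57,"z":0.7,"rx":0,"ry":0,"rz":0,"hand":0},{"x":0,"y":0,"z":0,"rx":0,"ry":0,"rz":0,"hand":0},{"x":0,"y":0,"z":0,"rx":0,"ry":0,"rz":0,"hand":0}]'; python3 ins.py 0 107 | tail -1;python3 -m creep '[{"x":-0.43,"y":-0.57,"z":0.7,"rx":0,"ry":0,"rz":0,"hand":0},{"x":0,"y":0,"z":0,"rx":0,"ry":0,"rz":0,"hand":0},{"x":0,"y":0,"z":0,"rx":0,"ry":0,"rz":0,"hand":0}]'; python3 ins.py 0 107 
```

```text
clock: 22.08
eef_pos: [548.8, -227.7, 117.8]
tcp_rot: [2.455, -0.443, 1.825]
contact_force: [-4.6, 1.0, 2.8]
opening: 0.036
grasp_force: 69.9
F rack [-4.7  0.6  2.8] tq [-0.28  0.47  0.2 ]
clock: 22.45
eef_pos: [548.9, -227.7, 117.7]
tcp_rot: [2.453, -0.443, 1.826]
contact_force: [-9.6, -0.4, 12.0]
opening: 0.037
grasp_force: 71.3
target [ 560.6 -228.6  116.9]
pos [ 548.9 -227.7  117.7] F [-9.6 -0.4 12. ] q [-0.82  0.52  1.97  1.05  0.98 -1.68] t 22.45
shift(tool) [-3.8  9.2  6.3] rotvec [-0.     -0.0012  0.0009]
world [ 9.96466682 -0.83989     0.        ] -> tool [-3.01  8.19  4.89]
world [0, 0, 1] -> tool [ 0.43  0.57 -0.7 ]
F rack [-9.5 -1.2 12. ] tq [0.23 0.32 0.48]
```

Runner contact is felt. I'll relieve about 0.8 mm and slide the last 12 mm in small steps.

```bash
python3 -m creep '[{"x":0.4,"y":0.5,"z":-0.6,"rx":0,"ry":0,"rz":0,"hand":0},{"x":-0.6,"y":1.6,"z":1,"rx":0,"ry":0,"rz":0,"hand":0},{"x":0,"y":0,"z":0,"rx":0,"ry":0,"rz":0,"hand":0},{"x":0,"y":0,"z":0,"rx":0,"ry":0,"rz":0,"hand":0}]'; python3 ins.py 0 107 | sed -n '3p;6p';python3 -m creep '[{"x":-0.6,"y":1.6,"z":1,"rx":0,"ry":0,"rz":0,"hand":0},{"x":-0.6,"y":1.6,"z":1,"rx":0,"ry":0,"rz":0,"hand":0},{"x":0,"y":0,"z":0,"rx":0,"ry":0,"rz":0,"hand":0},{"x":0,"y":0,"z":0,"rx":0,"ry":0,"rz":0,"hand":0}]'; python3 ins.py 0 107 
```

```text
clock: 22.95
eef_pos: [551.1, -227.8, 117.8]
tcp_rot: [2.454, -0.443, 1.826]
contact_force: [-3.8, 0.2, 5.3]
opening: 0.037
grasp_force: 70.0
shift(tool) [-3.3  7.4  5.3] rotvec [-0.0007 -0.0007  0.0004]
F rack [-3.8 -0.1  5.3] tq [-0.06  0.33  0.34]
clock: 23.45
eef_pos: [555.0, -228.0, 117.8]
tcp_rot: [2.454, -0.443, 1.826]
contact_force: [-4.2, 1.1, 5.6]
opening: 0.034
grasp_force: 70.1
target [ 560.6 -228.6  116.9]
pos [ 555.  -228.   117.8] F [-4.2  1.1  5.6] q [-0.81  0.53  1.96  1.05  0.97 -1.67] t 23.45
shift(tool) [-2.2  4.1  3.3] rotvec [-0.0007 -0.001   0.0006]
world [ 9.96466682 -0.83989     0.        ] -> tool [-3.01  8.19  4.88]
world [0, 0, 1] -> tool [ 0.43  0.57 -0.7 ]
F rack [-4.3  0.7  5.6] tq [-0.04  0.22  0.41]
```

Sliding freely with friction only. About 5.5 mm to go by estimate.

```bash
M='python3 ins.py 0 107'; python3 -m creep '[{"x":-0.6,"y":1.6,"z":1,"rx":0,"ry":0,"rz":0,"hand":0},{"x":-0.4,"y":1.2,"z":0.7,"rx":0,"ry":0,"rz":0,"hand":0},{"x":0,"y":0,"z":0,"rx":0,"ry":0,"rz":0,"hand":0},{"x":0,"y":0,"z":0,"rx":0,"ry":0,"rz":0,"hand":0}]'|sed -n 2p; $M | sed -n '3p;6p';python3 -m creep '[{"x":-0.3,"y":0.8,"z":0.5,"rx":0,"ry":0,"rz":0,"hand":0},{"x":0,"y":0,"z":0,"rx":0,"ry":0,"rz":0,"hand":0},{"x":0,"y":0,"z":0,"rx":0,"ry":0,"rz":0,"hand":0}]'|sed -n 2p; $M | sed -n '3p;6p'
```

```text
eef_pos: [558.4, -228.2, 117.8]
shift(tool) [-1.3  1.4  1.6] rotvec [-0.0008 -0.0011  0.0006]
F rack [-4.7  0.   5.9] tq [-0.03  0.32  0.36]
eef_pos: [559.3, -228.3, 117.8]
shift(tool) [-1.   0.6  1.2] rotvec [-0.0008 -0.0012  0.0007]
F rack [-5.7  0.4  7.2] tq [0.08 0.38 0.45]
```

```bash
M='python3 ins.py 0 107'; python3 -m creep '[{"x":-0.3,"y":0.8,"z":0.5,"rx":0,"ry":0,"rz":0,"hand":0},{"x":0,"y":0,"z":0,"rx":0,"ry":0,"rz":0,"hand":0},{"x":0,"y":0,"z":0,"rx":0,"ry":0,"rz":0,"hand":0}]'|sed -n 2p; $M | sed -n '6p';python3 -m creep '[{"x":-0.3,"y":0.8,"z":0.5,"rx":0,"ry":0,"rz":0,"hand":0},{"x":0,"y":0,"z":0,"rx":0,"ry":0,"rz":0,"hand":0},{"x":0,"y":0,"z":0,"rx":0,"ry":0,"rz":0,"hand":0}]'|sed -n 2p; $M | sed -n '6p'
```

```text
eef_pos: [559.5, -228.2, 117.8]
F rack [-13.5  -1.6  11.9] tq [0.1  0.76 0.85]
eef_pos: [559.5, -228.2, 117.8]
F rack [-22.6  -5.7  17.1] tq [0.27 1.35 1.26]
```

```bash
M='python3 ins.py 0 107'; python3 -m creep '[{"x":-0.3,"y":0.8,"z":0.5,"rx":0,"ry":0,"rz":0,"hand":0},{"x":0,"y":0,"z":0,"rx":0,"ry":0,"rz":0,"hand":0},{"x":0,"y":0,"z":0,"rx":0,"ry":0,"rz":0,"hand":0}]'|sed -n 2p; $M | sed -n '6p'
```

```text
eef_pos: [559.5, -228.2, 117.8]
F rack [-31.9  -8.2  23. ] tq [0.37 1.78 1.67]
```

The tray is firmly stopped at x 559.5, within 1 mm of the estimate, and the force rises only against the stops. I'll relax and then open gently.

```bash
python3 -m creep '[{"x":0.3,"y":-0.8,"z":-0.5,"rx":0,"ry":0,"rz":0,"hand":0},{"x":0.3,"y":-0.8,"z":-0.5,"rx":0,"ry":0,"rz":0,"hand":0},{"x":0,"y":0,"z":0,"rx":0,"ry":0,"rz":0,"hand":0},{"x":0,"y":0,"z":0,"rx":0,"ry":0,"rz":0,"hand":0}]' 25; python3 ins.py 0 107 | tail -1; python3 -m creep '[{"x":0,"y":0,"z":0,"rx":0,"ry":0,"rz":0,"hand":8},{"x":0,"y":0,"z":0,"rx":0,"ry":0,"rz":0,"hand":16},{"x":0,"y":0,"z":0,"rx":0,"ry":0,"rz":0,"hand":24},{"x":0,"y":0,"z":0,"rx":0,"ry":0,"rz":0,"hand":24},{"x":0,"y":0,"z":0,"rx":0,"ry":0,"rz":0,"hand":24},{"x":0,"y":0,"z":0,"rx":0,"ry":0,"rz":0,"hand":24}]'; python3 ins.py 0 107
```

```text
clock: 25.95
eef_pos: [559.5, -228.2, 117.8]
tcp_rot: [2.455, -0.443, 1.827]
contact_force: [-12.3, -1.1, 11.6]
opening: 0.036
grasp_force: 71.8
F rack [-12.2  -2.1  11.6] tq [0.14 0.73 0.79]
clock: 26.7
eef_pos: [560.2, -228.6, 117.2]
tcp_rot: [2.455, -0.443, 1.825]
contact_force: [-0.1, -0.1, 0.6]
opening: 0.278
grasp_force: 0.0
target [ 560.6 -228.6  116.9]
pos [ 560.2 -228.6  117.2] F [-0.1 -0.1  0.6] q [-0.81  0.53  1.95  1.05  0.97 -1.66] t 26.7
shift(tool) [-0.2  0.2  0.4] rotvec [-0.0013 -0.0003  0.0001]
world [ 9.96466682 -0.83989     0.        ] -> tool [-3.    8.2   4.88]
world [0, 0, 1] -> tool [ 0.43  0.57 -0.7 ]
F rack [-0.1 -0.1  0.6] tq [-0.28  0.29  0.01]
```

Released and touching nothing. I'll retreat straight along the lip and look.

```bash
python3 -m creep '[{"x":0,"y":0,"z":-6,"rx":0,"ry":0,"rz":0,"hand":24},{"x":0,"y":0,"z":-12,"rx":0,"ry":0,"rz":0,"hand":24},{"x":0,"y":0,"z":-20,"rx":0,"ry":0,"rz":0,"hand":24},{"x":0,"y":0,"z":-25,"rx":0,"ry":0,"rz":0,"hand":24},{"x":0,"y":0,"z":-30,"rx":0,"ry":0,"rz":0,"hand":24},{"x":0,"y":0,"z":-30,"rx":0,"ry":0,"rz":0,"hand":24},{"x":0,"y":0,"z":-30,"rx":0,"ry":0,"rz":0,"hand":24},{"x":0,"y":0,"z":-30,"rx":0,"ry":0,"rz":0,"hand":24},{"x":0,"y":0,"z":0,"rx":0,"ry":0,"rz":0,"hand":24},{"x":0,"y":0,"z":0,"rx":0,"ry":0,"rz":0,"hand":24}]'; python3 - <<'E'
from h import *
rk=np.load("p.npy")[0]
out=[]
for n,(x,y,w,h) in(("top",(325,170,110,100)),("scene",(235,135,110,110)),("wrist",(0,0,640,400))):
    c=get_calibration(n);f=grab_frame(n)[:,:,::-1].copy();cv2.imwrite(f"pics/{n}6.png",f)
    k=3.5 if n!="wrist" else 1.25
    if n=="wrist":np.savez("w6.npz",**c)
    o=cv2.resize(f[y:y+h,x:x+w],None,fx=k,fy=k,interpolation=3);F=fish if n=="wrist" else proj
    L=lambda P:cv2.polylines(o,[((F(c,place(rk,P))-[x,y]+.5)*k).astype(int)],False,(0,255,255),1)
    g=np.linspace(-1,1,12)
    L([[60,80*a,121] for a in g]);L([[-60,80*a,107] for a in g]);L([[-85.5,55*a,146.4] for a in g])
    out.append(o)
a,b,wr=out;top=np.zeros((400,800,3),np.uint8);top[:a.shape[0],:a.shape[1]]=a;top[:b.shape[0],400:400+b.shape[1]]=b
cv2.imwrite("pics/m6.png",cv2.resize(np.vstack([top,wr]),(533,600),interpolation=cv2.INTER_AREA))
E
```

```text
clock: 27.95
eef_pos: [462.8, -316.4, 245.1]
tcp_rot: [2.455, -0.443, 1.824]
contact_force: [-0.2, -0.1, -0.6]
opening: 0.281
grasp_force: 0.0
```

View pics/m6.png

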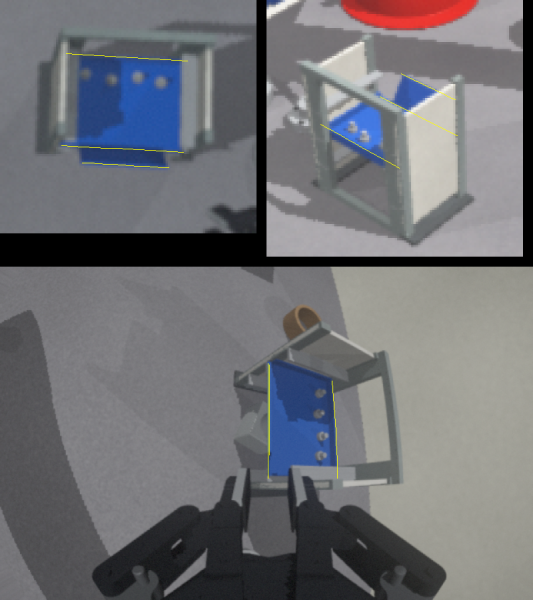

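The tray sits on the middle runners. Its rear edge, front edge and lip lie on the predicted home lines in all three views, with the pump undisturbed below and the gripper clear.

```bash
python3 -c "
from rig import *
print(sign_off())"
```

```text
the job is handed in; nothing more can be done
None
```

The pump body is the part in the rack, so the tray went level onto the 105 mm runners, lip to the front. It was felt against the rear stops at up to about 32 N, then let go, and the job was handed in at about 28 s with the robot clear.

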